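# Push a beech block through a width gauge

## Task

Check the width of the loose beech block: push it along the bench top, end first, through the narrow gap between the two dark wooden cheeks of the width gauge and on until its leading end lies square against the stop bar beyond. Only push it from outside with the fingertips or the sides of the fingers: never take it between the fingers, lift it or tip it. Leave the two tins and the red screwdriver beside the gauge where they are, and finish clear of everything.

Things in the scene. Friction and masses are not known exactly. Their poses are not given: they have to be found in the camera images.
- block: Loose beech block, light brown, 55 mm wide (its x), 80 mm long (its y), 32 mm high, about 0.12 kg, flat on the bench. Origin: centre of its underside. It starts before the gauge's entry, 120 to 170 mm from the gauge's origin towards gauge -y, up to 35 mm off the centre line, turned up to 0.4 rad from the gauge's y axis. It must go through with its length along that axis.
- gauge: Width gauge fixed to bench, turned up to 0.25 rad. Origin on the bench midway between its two dark wood cheeks; y = direction of travel, x = across it, z up. Each cheek is 54 mm long (y -27 to +27 mm), 22 mm thick, 36 mm high, ends half-round; inner faces at x = -29.5 and +29.5 mm: gap 59 mm, open above, bare bench floor. Steel feet outside, 4 mm high, reach x = 70 mm either side.
- gauge_stop (a point): Foot of the near face of the gauge's fixed stop bar (dark wood, 90 mm long across the way, 20 mm thick, 26 mm high), on the bench and the centre line, at y = +125 mm from the gauge's origin. With its end against the bar the block's origin is 40 mm before this point. Same axes as the gauge. Behind the bar a 4 mm high steel foot reaches 40 mm past this point.
- wax_tin: Bystander: flat round metal tin, 56 mm across, 28 mm high, standing loose on the gauge's +x side. Origin at the centre of its underside.
- thread_tin: Bystander: small round metal tin, 48 mm across, 38 mm high, standing loose on the gauge's -x side. Origin at the centre of its underside.
- screwdriver: Bystander: screwdriver with red handle, 27 x 199 x 29 mm, lying loose behind the stop bar. Origin under the middle of its length; its y axis points to the handle's end.
There are look-alikes about, which are no part of the job. Several things look just like the block: the one meant starts farthest to the robot's right.

How it is judged (in metres and radians):
On the way:
1. the block is inside the gap between the cheeks, lengthwise (y of block in the frame of gauge between -0.025 and 0.025 m and x of block in the frame of gauge between -0.008 and 0.008 m and z of block in the frame of gauge below 0.008 m and angle between the y axis of block and the y axis of gauge, either way round below 0.2 rad), for 0.1 s.
At the end, for the whole second after the job is handed in: the block has passed lengthwise through the gap and lies at rest, flat on the bench, its leading end within 5 mm of the stop bar, within 20 mm of the centre line and within 0.1 rad of square; the tins and the screwdriver are within 15 mm of where they were (y of block in the frame of gauge between 0.08 and 0.09 m and x of block in the frame of gauge between -0.02 and 0.02 m and angle between the y axis of block and the y axis of gauge, either way round below 0.1 rad and height (world z) of block below 0.005 m and angle between block's own z axis and vertical below 0.05 rad and linear speed of block below 0.01 m/s and distance of each of wax_tin, thread_tin, screwdriver from where it was at the start of the episode below 0.015 m); the robot touches nothing.
It fails at once if the block is lifted or tipped (height (world z) of block above 0.012 m or angle between block's own z axis and vertical above 0.2 rad).
It fails at once if the block is taken between the fingers (x of the grasp point in the frame of block between -0.022 and 0.022 m and y of the grasp point in the frame of block between -0.035 and 0.035 m and z of the grasp point in the frame of block below 0.034 m).
It fails at once if a tin or the screwdriver is disturbed (distance of any of wax_tin, thread_tin, screwdriver from where it was at the start of the episode above 0.03 m).
It also fails if it takes over 64 s, if anything falls off the work surface, if the arm or the gripper's body presses on something with over 40 N, if the wrist force passes 120 N, or if a joint passes its speed limit or range.

## Robot

A 6-joint arm with a two-finger parallel gripper is mounted at the origin on a cart in front of the work surface, level with it; the furniture and walls round the work are solid. World frame = base frame: x ahead of the robot, y to its left, z up, the work surface at z = 0. Lengths are in mm, angles in rad, forces in N, time in s.
With the tool pointing down it reaches from about 250 to 775 mm from the base axis. Payload 8.9 kg.
Tool frame: the origin (TCP) lies at the very end of the fingers, on their centre line; the grasp point (between the pads) lies bot.pinch_z behind it (bot.pinch_z is the distance from the TCP to the grasp point, in mm); z points along the fingers, y is the direction in which the jaws open and shut (so a half turn about z gives the same grasp; the last joint's range is limited). The gripper opens to 85 mm and grips with 20 to 120 N. Pads are 22 mm wide; open, the fingers measure 114 mm over their backs; the gripper's body (76 mm by 85 mm) begins 54 mm behind the grasp point. The pads swing forward as they close: fully open they stand 13 mm farther back than shut.
Start: joints at [-1.319, 0.291, -0.153, 1.127, 0, 1.431], TCP at [199.989, -485.415, 231.305] pointing down, gripper open.
Joint ranges: [-2.52, 2.52], [-0.91, 1.74], [-1.3, 1.37], [-1.96, 2.02], [-1.52, 1.47], [-3.14, 3.14]. Speed limits (rad/s): [2.22, 2.22, 2.79, 3.14, 3.14, 3.14].

## Interface

Orientations are given as [roll, pitch, yaw] about the fixed x, y, z axes, in that order (R = Rz(yaw) Ry(pitch) Rx(roll)).
In Python, from workcell import bot, eyes gives the robot as it stands.
- The arm moves only by the tool arm_command, never from a script. Its argument "motion" is a list of rows, each a list of 5 numbers: the shift along the tool's x, y, z in cm, then the turn about the tool's z in degrees, then the closure, from -1 (fully open) to 1 (shut), so that 0 is half open. A call has 1 to 12 rows; each row is the pose to reach, as a shift and turn from the pose commanded when the call began, along the tool's axes at that moment; what a row does not reach only later rows make up. A row lasts 1/12 s, in which the tool goes at most 41.7 mm and 7.16 degrees, less where a joint would pass 70% of its speed; a pose out of reach is approached as far as the arm can. A call with a gripper value outside its range is refused whole. The fingers move at their own pace and stop on an object; the grip force is fixed at half the most. Time passes only in rows, so rows that repeat a pose let the fingers close. It gives the time, the measured TCP pose, the force and the opening at its end, in the units of the state.
- bot.observe(): the state, without advancing time (a new reading comes with each control period).
- eyes.camera(name): name is "scene" or "side" or "wrist"; returns (picture, depth): 420x560x3 uint8, red, green, blue; 420x560 float32, mm along the optical axis (not along the pixel's ray), 0 where there is no reading.
- eyes.get_calibration(name): a dict with "fx", "fy", "cx", "cy" (pixels), "k1" (the pictures are not rectified: a ray, as slopes to the right and down, at radius r is drawn at 1 + k1 r^2 times it, then the intrinsics apply), "R" (3x3) and "t" (3): a world point X has camera coordinates R X + t; the wrist camera has in their place "mount" (4x4, takes a point from camera to tool coordinates, whose origin is the TCP and whose axes are the flange's). Camera axes: x right, y down, z forward; pixel columns grow to the right and rows downward; lengths in mm; the calibration is good to about 2 mm. A picture is of the moment at which its call begins: read the wrist's pose just before it. get_calibration takes no time and is no camera call.
- bot.job_done(): hands the job in, once; it reports no verdict.
The state is a dict: "time": time; "joint_positions": joint angles; "dq": joint speeds; "joint_efforts": joint torques, N m; "eef_pos": TCP position; "orientation": TCP orientation; "ft_force": force on the tool from outside, world axes, zero at the start; "ft_torque": the same for the moment, N m; "width": opening from 0.0 (shut) to 1.0 (fully open).
Only numpy, scipy, OpenCV 4.12 (cv2) and the standard library are available. Lean on these libraries where they do the work, as an engineer would, in place of code of your own. Each camera call takes 0.05 s, during which the arm holds its last target.

## Working session

There is one attempt and no reset: what is moved stays moved. The work goes in short steps, Python scripts to look and compute and a tool call to move; the robot and the scene stay as the last step left them, time stands still between calls to the robot, and variables do not carry over. Pictures are saved under pics/ and viewed, and the job is handed in when it is done.

Besides the shell and the picture viewer there is one more tool, called after "Call:" as a command line: name --pt "numbers of a row" for each row, then --argument value for the rest. arm_command: Moves the arm, as the interface text tells. Its arguments: {"type":"object","properties":{"motion":{"type":"array"}},"required":["motion"]}

```bash
mkdir -p pics; ls; python3 - <<'E'
from workcell import bot, eyes
import cv2, numpy as np
print(bot.observe(), bot.pinch_z)
for n in ("scene","side"):
    p,d=eyes.camera(n); cv2.imwrite(f"pics/{n}0.png",p[:,:,::-1]); np.savez(f"{n}0.npz",p=p,d=d)
    print(n,eyes.get_calibration(n))
E
```

```text
pics
{'time': 0.0, 'joint_positions': array([-1.31929282e+00,  2.91259264e-01, -1.54160094e-01,  1.12668709e+00,
       -3.19806455e-08,  1.43148958e+00]), 'dq': array([-0.00152589, -0.00107629, -0.00068707, -0.00055679, -0.00111451,
       -0.00018317]), 'joint_efforts': array([ 3.34779434e-03, -5.37151337e+01,  3.31361747e+01,  1.61819381e-02,
        2.45039455e-04, -7.92268811e-07]), 'eef_pos': array([ 199.87932255, -484.97461587,  230.73061886]), 'orientation': array([-3.14029522e+00, -1.81886647e-04,  3.90810142e-01]), 'ft_force': array([ 0.89034299, -0.31834099,  0.24145069]), 'ft_torque': array([ 0.000608  ,  0.04510764, -0.00072155]), 'width': 0.9996559366514736} 18.700000000000003
scene {'fx': 421.679438023032, 'fy': 421.679438023032, 'cx': 275.491021290051, 'cy': 208.05656479547005, 'k1': -0.033440734949115564, 'R': array([[-0.89816092, -0.43965782,  0.00282237],
       [-0.22806132,  0.46039075, -0.85792097],
       [ 0.37589227, -0.77119476, -0.51377392]]), 't': array([504.25081957,  86.4852809 , 764.91645355])}
side {'fx': 484.4862494347657, 'fy': 484.4862494347657, 'cx': 281.3432110127133, 'cy': 205.6472469094595, 'k1': -0.15365299110676298, 'R': array([[-0.96430578, -0.2637842 , -0.02307053],
       [-0.13761275,  0.57368373, -0.80743403],
       [ 0.22622353, -0.77543851, -0.5895066 ]]), 't': array([527.03379786,  64.42508266, 894.22066282])}
```

View pics/scene0.png

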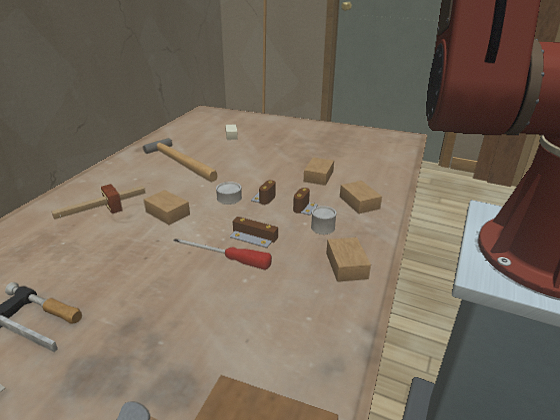

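View pics/side0.png

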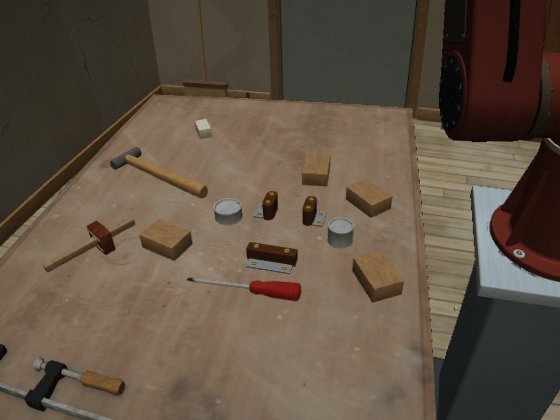

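The scene picture shows block candidates at about (319,168), (361,195), (348,258) and (167,206). The gauge cheeks are at (267,190) and (301,200), and the stop bar at (255,228). Next I'll measure them.

```bash
cat > h.py <<'E'
import numpy as np, cv2
from workcell import bot, eyes
def cal(n):
    c=eyes.get_calibration(n)
    K=np.array([[c['fx'],0,c['cx']],[0,c['fy'],c['cy']],[0,0,1.]])
    return c,K,np.array([c['k1'],0,0,0,0])
def rays(n,px):
    c,K,D=cal(n)
    u=cv2.undistortPoints(np.asarray(px,float).reshape(-1,1,2),K,D)[:,0]
    return c,np.c_[u,np.ones(len(u))]
def plane(n,px,z):
    c,r=rays(n,px); R=np.array(c['R']);t=np.array(c['t'])
    o=-R.T@t; d=r@R
    return o+d*((z-o[2])/d[:,2])[:,None]
def cloud(n,d):
    h,w=d.shape; v,u=np.mgrid[:h,:w]
    c,r=rays(n,np.c_[u.ravel(),v.ravel()])
    X=(r*d.reshape(-1,1)-np.array(c['t']))@np.array(c['R'])
    X[d.ravel()<=0]=np.nan
    return X.reshape(h,w,3)
E
cat > m.py <<'E'
import sys; from h import *
tag=sys.argv[1]
for n in("scene","side"):
    z=np.load(f"{n}{tag}.npz"); p,d=z['p'],z['d']; X=cloud(n,d)
    H=X[...,2]; ok=(H>15)&(H<60)&(X[...,0]>150)&(X[...,0]<900)&(abs(X[...,1])<600)
    k,l,s,_=cv2.connectedComponentsWithStats(ok.astype(np.uint8))
    print(n)
    for i in range(1,k):
        if s[i,4]<60: continue
        m=l==i; top=np.percentile(H[m],90)
        q=X[m&(H>top-4)][:,:2].astype(np.float32)
        r=cv2.minAreaRect(q)
        print(s[i,:4],s[i,4],'top',round(float(top),1),'c',np.round(r[0],1),'size',np.round(r[1],1),'ang',round(r[2],1),'rgb',p[m].mean(0).round())
E
python3 m.py 0
```

```text
scene
[225 125  12  11] 111 top 26.8 c [ 831.  -247.8] size [31.8 63.5] ang 34.8 rgb [178. 179. 161.]
[167 148  50  31] 480 top 31.5 c [803.3  -1.7] size [ 18.1 202.7] ang 68.0 rgb [147. 121.  85.]
[304 158  30  22] 497 top 32.4 c [ 497.2 -108.3] size [54.7 85.7] ang 6.7 rgb [138. 115.  85.]
[259 181  17  19] 242 top 36.4 c [558.7  49.6] size [22.4 54.2] ang 0.1 rgb [86. 67. 49.]
[340 181  42  27] 723 top 32.4 c [370.1 -27. ] size [57.2 83.2] ang 47.6 rgb [137. 114.  84.]
[216 182  26  18] 356 top 27.6 c [636.2  83.4] size [55.5 55.4] ang 84.9 rgb [139. 140. 135.]
[ 52 184  93  35] 1002 top 43.4 c [839.6 227.1] size [24.3 59.4] ang 61.5 rgb [117.  95.  72.]
[293 188  17  20] 243 top 36.4 c [477.6  47.3] size [22.2 53.1] ang 3.8 rgb [88. 68. 48.]
[143 190  46  30] 817 top 32.6 c [719.9 194.8] size [56.  83.2] ang 76.5 rgb [137. 115.  85.]
[312 206  25  23] 476 top 37.6 c [406.8 102.8] size [48.9 47. ] ang 88.2 rgb [129. 129. 124.]
[233 217  45  20] 458 top 26.8 c [516.1 182.5] size [89.3 21.2] ang 0.2 rgb [90. 68. 49.]
[327 238  44  38] 1247 top 33.7 c [327.7 195.5] size [55.4 81.4] a
[... 828 characters left out ...]
] size [54.6 59.5] ang 17.1 rgb [120. 120. 116.]
[ 43 217  92  55] 1271 top 43.2 c [838.6 225.4] size [24.  55.9] ang 61.1 rgb [90. 66. 45.]
[328 217  27  27] 576 top 38.2 c [404.9 101. ] size [47.4 48. ] ang 43.7 rgb [108. 107. 103.]
[139 219  52  36] 1141 top 32.9 c [718.  192.5] size [57.4 82.7] ang 76.3 rgb [115.  89.  57.]
[246 242  52  19] 602 top 27.2 c [514.6 180.3] size [89.3 23.6] ang 1.3 rgb [60. 36. 18.]
[352 251  52  46] 1466 top 33.3 c [326.5 194.2] size [56.7 82.3] ang 33.7 rgb [117.  90.  58.]
[249 281  52  17] 605 top 26.3 c [480.2 264.3] size [71.6 24.5] ang 5.8 rgb [116.  27.  22.]
[  0 357 124  63] 1870 top 22.0 c [720.8 528.7] size [191.2  73.8] ang 1.0 rgb [79. 71. 59.]
```

The target is the block at (496,-109), turned about +6.5°, because it is farthest to the robot's right. The gauge origin is at about (517.5,47.3) and its yaw is about 0.015. The cheek spacing (81 mm) and bar distance (about 135 mm) both match the given sizes. The block is about 24 mm off toward gauge -x. I'll push it sideways first, then from behind with the fingers nearly shut.

Call:
arm_command --pt "36 -25.8 8 -68.5 0.72" --pt "36 -25.8 8 -68.5 0.72" --pt "36 -25.8 8 -68.5 0.72" --pt "36 -25.8 8 -68.5 0.72" --pt "36 -25.8 8 -68.5 0.72" --pt "36 -25.8 8 -68.5 0.72" --pt "36 -25.8 8 -68.5 0.72" --pt "36 -25.8 8 -68.5 0.72" --pt "36 -25.8 8 -68.5 0.72" --pt "36 -25.8 8 -68.5 0.72" --pt "36 -25.8 8 -68.5 0.72" --pt "36 -25.8 8 -68.5 0.72"

```text
time: 1.1
eef_pos: [436.0, -105.0, 150.2]
orientation: [-3.141, -0.002, 1.592]
ft_force: [-0.8, 0.2, -0.2]
width: 0.136
```

```bash
python3 - <<'E'
from h import *
print(bot.observe()['eef_pos'],eyes.get_calibration("wrist"))
p,d=eyes.camera("wrist"); cv2.imwrite("pics/w1.png",p[:,:,::-1])
p,d=eyes.camera("side"); cv2.imwrite("pics/s1.png",p[:,:,::-1])
E
```

```text
[ 435.9812478 -105.0058066  150.1751227] {'fx': 374.94858419997234, 'fy': 374.94858419997234, 'cx': 283.763654282571, 'cy': 208.3703594937082, 'k1': -0.003715402089971276, 'mount': array([[-7.01053461e-05, -9.59868842e-01, -2.80449284e-01,
         6.98251224e+01],
       [ 9.99999318e-01,  2.59555081e-04, -1.13833107e-03,
        -3.64023965e-01],
       [ 1.16544056e-03, -2.80449173e-01,  9.59868170e-01,
        -1.41460911e+02],
       [ 0.00000000e+00,  0.00000000e+00,  0.00000000e+00,
         1.00000000e+00]])}
```

View pics/w1.png

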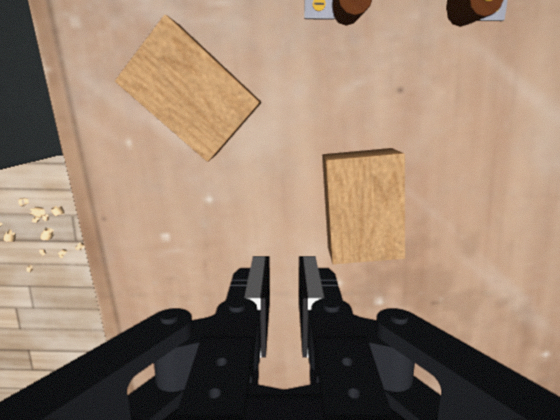

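View pics/s1.png

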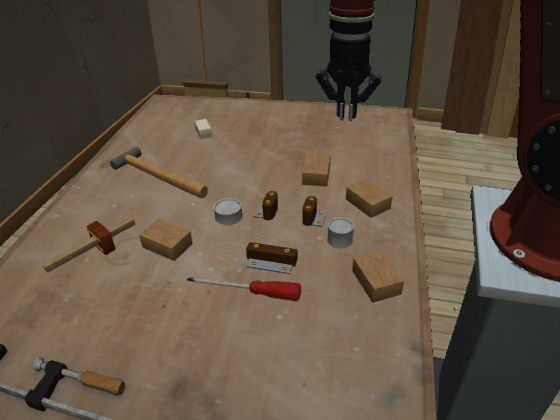

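The wrist picture shows the block at about (326–404, 150–262), right of and ahead of the fingers. The cheeks are at the top edge. I'll check the finger geometry near the tips and the block pose with wrist depth.

```bash
cat >> h.py <<'E'
from scipy.spatial.transform import Rotation as Ro
def wcloud():
    s=bot.observe(); p,d=eyes.camera("wrist")
    h,w=d.shape; v,u=np.mgrid[:h,:w]
    c,r=rays("wrist",np.c_[u.ravel(),v.ravel()]); M=np.array(c['mount'])
    T=(r*d.reshape(-1,1))@M[:3,:3].T+M[:3,3]; T[d.ravel()<=0]=np.nan
    R=Ro.from_euler('xyz',s['orientation']).as_matrix()
    W=T@R.T+s['eef_pos']
    return s,p,T.reshape(h,w,3),W.reshape(h,w,3)
def blockw(W,p):
    H=W[...,2]; ok=(H>24)&(H<40)&(W[...,1]>-400)
    k,l,st,_=cv2.connectedComponentsWithStats(ok.astype(np.uint8))
    for i in range(1,k):
        if st[i,4]<800: continue
        m=l==i
        r=cv2.minAreaRect(W[m][:,:2].astype(np.float32))
        print(st[i],'z',np.nanmedian(H[m]).round(1),'c',np.round(r[0],1),np.round(r[1],1),round(r[2],2))
E
python3 - <<'E'
from h import *
s,p,T,W=wcloud()
blockw(W,p)
f=T[...,2]
for a in range(-60,15,8):
    m=(f>a)&(f<=a+8)&(abs(T[...,0])<60)
    if m.sum()>5: print(a,m.sum(),'x',np.round([T[m][:,0].min(),T[m][:,0].max()],1),'y',np.round([T[m][:,1].min(),T[m][:,1].max()],1))
E
```

```text
[  116     8   145   149 10483] z 30.9 c [368.8 -31.6] [55.4 80.3] 48.63
[ 327  146   80  114 8182] z 30.9 c [ 495.4 -111.9] [54.9 80.3] 6.37
-60 8869 x [-12.8  12.9] y [-46.2  45.7]
-52 3975 x [-13.4  13.1] y [-41.5  40.4]
-44 1592 x [-14.2  12.8] y [-34.9  34.4]
-36 966 x [-12.9  10.5] y [-20.1  18.8]
-28 927 x [-12.8  10.5] y [-20.3  18.9]
-20 777 x [-12.5  10.4] y [-20.2  19. ]
-12 586 x [-12.   10.5] y [-20.2  19. ]
-4 129 x [-12.5   9.9] y [-13.2  12. ]
```

Call:
arm_command --pt "-0.6 -0.3 4 -0.3 0.72" --pt "-0.6 -0.3 8 -0.3 0.72" --pt "-0.6 -0.3 12 -0.3 0.72" --pt "-0.6 -0.3 14.2 -0.3 0.72" --pt "-0.6 0.2 14.2 -0.3 0.72" --pt "-0.6 0.7 14.2 -0.3 0.72" --pt "-0.6 1.1 14.2 -0.3 0.72" --pt "-0.6 1.5 14.2 -0.3 0.72" --pt "-0.6 1.9 14.2 -0.3 0.72" --pt "-0.6 2.3 14.2 -0.3 0.72" --pt "-0.6 2.6 14.2 -0.3 0.72" --pt "-0.6 2.6 14.2 -0.3 0.72"

```text
time: 2.25
eef_pos: [461.8, -115.5, 9.8]
orientation: [3.14, 0.001, 1.592]
ft_force: [-0.6, -0.3, 0.4]
width: 0.14
```

```bash
python3 - <<'E'
from h import *
s,p,T,W=wcloud(); print(s['eef_pos'],s['orientation'],s['ft_force'])
cv2.imwrite("pics/w2.png",p[:,:,::-1]); 
p,d=eyes.camera("side"); cv2.imwrite("pics/s2.png",p[:,:,::-1]);np.savez("side2.npz",p=p,d=d)
p,d=eyes.camera("scene");np.savez("scene2.npz",p=p,d=d)
E
python3 m.py 2 | grep -E "4[0-9][0-9]|5[0-9][0-9]"
```

```text
[ 461.7990322  -115.47851445    9.81742652] [3.14017857e+00 5.01610323e-04 1.59192195e+00] [-0.56275066 -0.31071766  0.42258027]
[167 148  50  31] 473 top 31.6 c [ 8.034e+02 -5.000e-01] size [ 19.  198.7] ang 69.7 rgb [149. 123.  86.]
[298 155  36  24] 606 top 45.5 c [ 478.4 -107. ] size [37.6 19.2] ang 42.4 rgb [122. 103.  79.]
[335 159  15  18] 135 top 57.5 c [ 438.8 -104.3] size [31.1  9.7] ang 5.8 rgb [70. 67. 63.]
[259 181  17  19] 240 top 36.4 c [559.3  48.6] size [52.8 23.8] ang 88.3 rgb [88. 68. 49.]
[293 188  17  20] 247 top 36.8 c [477.2  48. ] size [23.2 49.7] ang 4.2 rgb [88. 68. 48.]
[312 206  25  24] 476 top 37.5 c [407.1 102.8] size [46.7 48.6] ang 43.9 rgb [130. 130. 125.]
[233 217  45  21] 458 top 26.8 c [516.9 182.1] size [90.3 23. ] ang 1.9 rgb [91. 69. 49.]
[225 247  47  19] 479 top 26.4 c [482.3 262.3] size [23.2 71. ] ang 88.8 rgb [142.  62.  54.]
[  0 282  81  65] 1399 top 22.3 c [706.2 526.7] size [162.9  67.7] ang 1.3 rgb [118. 109.  95.]
[296 151  35  30] 759 top 39.6 c [ 495.5 -115.6] size [27.6 60.1] ang 84.3 rgb [105.  82.  55.]
[334 156  16  19] 130 top 57.6 c [ 437.9 -109.7] size [28.2 11.5] ang 7.2 rgb [36. 36. 34.]
[263 191  15  24] 286 top 37.9 c [557.3  46.5] size [22.5 55.3] ang 0.1 rgb [60. 37. 18.]
[303 196  14  25] 283 top 37.8 c [476.3  44.2] size [22.  53.9] ang 0.9 rgb [62. 38. 18.]
[214 198  28  22] 506 top 28.4 c [634.5  80.7] size [53.9 57.9] ang 21.7 rgb [123. 123. 119.]
[328 217  27  27] 586 top 38.1 c [405.2 101. ] size [48.7 48.7] ang 44.6 rgb [111. 110. 105.]
[246 242  52  19] 595 top 27.4 c [514.7 180.2] size [89.9 23.4] ang 1.2 rgb [62. 38. 18.]
[352 251  52  45] 1466 top 33.3 c [326.1 195. ] size [56.7 82.4] ang 34.6 rgb [120.  93.  60.]
[249 281  52  17] 604 top 26.3 c [479.3 262.6] size [69.5 23.6] ang 2.4 rgb [119.  28.  23.]
[  0 357 123  63] 1878 top 22.1 c [719.4 528.5] size [190.6  73.9] ang 0.9 rgb [81. 73. 61.]
```

View pics/s2.png

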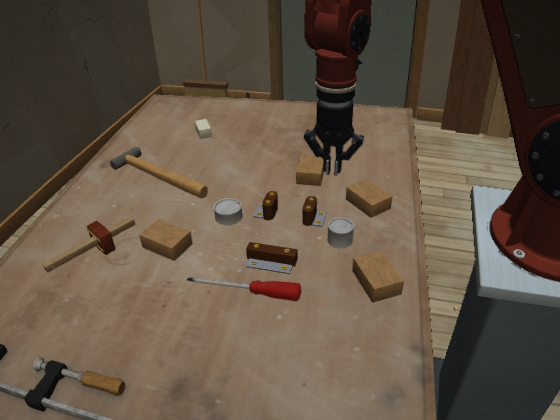

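Call:
arm_command --pt "0 0.4 0 0 0.72" --pt "0 0.8 0 0 0.72" --pt "0 1.1 0 0 0.72" --pt "0 1.1 0 0 0.72" --pt "0 -0.5 0 0 0.72" --pt "0 -1.0 -3 0 0.72" --pt "0 -1.0 -7 0 0.72" --pt "-3 1 -8 0 0.72" --pt "-6 3.5 -8 0 0.72" --pt "-9 5.9 -8 0 0.72" --pt "-9 5.9 -8 0 0.72" --pt "-9 5.9 -8 0 0.72"

```text
time: 3.4
eef_pos: [522.5, -205.5, 89.0]
orientation: [3.141, 0.0, 1.59]
ft_force: [-1.2, 1.4, -0.1]
width: 0.143
```

```bash
python3 - <<'E'
from h import *
s,p,T,W=wcloud(); print(s['eef_pos'],s['orientation'],s['ft_force'])
cv2.imwrite("pics/w3.png",p[:,:,::-1]); blockw(W,p)
E
```

```text
[ 522.49158769 -205.54379646   89.00247496] [3.14097853e+00 2.99099703e-04 1.59004456e+00] [-1.16380361  1.3604868  -0.07743142]
[  222     0   118   133 14240] z 30.8 c [ 520. -120.] [55.4 62.8] 4.59
```

View pics/w3.png

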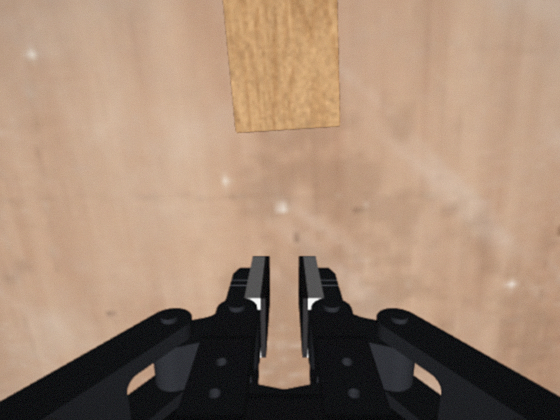

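The wrist picture shows the block's rear end at row ~128, columns 235–340. It is well centred (519.3,-111) with about 3.7° left relative to the gauge. The flat rear push should square it.

Call:
arm_command --pt "0 0 3 0 0.72" --pt "0 0 6 0 0.72" --pt "0 0 8.1 0 0.72" --pt "1.5 0 8.1 0 0.72" --pt "3 0 8.1 0 0.72" --pt "3.8 0 8.1 0 0.72" --pt "4.5 0 8.1 0 0.72" --pt "5.2 0 8.1 0 0.72" --pt "6.0 0 8.1 0 0.72" --pt "7.0 0 8.1 0 0.72" --pt "8.0 0 8.1 0 0.72" --pt "8.0 0 8.1 0 0.72"

```text
time: 4.45
eef_pos: [519.5, -122.0, 8.4]
orientation: [-3.141, -0.001, 1.593]
ft_force: [0.0, -0.0, 0.1]
width: 0.141
```

Call:
arm_command --pt "0.7 0 0 0 0.72" --pt "1.4 0 0 0 0.72" --pt "2.1 0 0 0 0.72" --pt "2.8 0 0 0 0.72" --pt "3.5 0 0 0 0.72" --pt "4.0 0 0 0 0.72" --pt "4.0 0 0 0 0.72" --pt "4.0 0 0 0 0.72"

```text
time: 5.12
eef_pos: [518.9, -83.6, 8.2]
orientation: [-3.141, -0.0, 1.592]
ft_force: [0.4, -0.3, 0.7]
width: 0.136
```

```bash
cat > look.py <<'E'
import sys
from h import *
t=sys.argv[1]
s,p,T,W=wcloud(); print(s['time'],s['eef_pos'],s['orientation'],s['ft_force'])
cv2.imwrite(f"pics/w{t}.png",p[:,:,::-1]); blockw(W,p)
for n in("side","scene"):
    p,d=eyes.camera(n); cv2.imwrite(f"pics/{n}{t}.png",p[:,:,::-1]);np.savez(f"{n}{t}.npz",p=p,d=d)
E
python3 look.py 4; python3 m.py 4 | grep -E "c \[ *(4|5)[0-9]"
```

```text
5.1167 [518.86542835 -83.61535976   8.20832254] [-3.14129003e+00 -3.87916795e-04  1.59228546e+00] [ 0.36179291 -0.34586812  0.71581747]
[  202    24   188   321 44712] z 30.9 c [521.  -44.1] [ 55.5 103.2] 1.22
[279 155  42  54] 1038 top 47.2 c [520.9 -80.3] size [75.7 26.1] ang 2.5 rgb [111.  92.  70.]
[259 181  17  19] 244 top 36.6 c [558.7  48.5] size [22.2 51.9] ang 1.5 rgb [87. 67. 48.]
[312 206  25  24] 481 top 37.5 c [407.6 102.8] size [47.1 48.4] ang 61.6 rgb [130. 130. 125.]
[233 217  45  20] 460 top 26.7 c [516.7 182.4] size [90.1 22.3] ang 0.6 rgb [91. 69. 49.]
[225 247  47  19] 478 top 26.3 c [481.  263.1] size [24.  70.5] ang 89.9 rgb [143.  62.  54.]
[280 155  41  66] 1277 top 44.1 c [517.8 -79.1] size [29.5 74.7] ang 78.9 rgb [92. 70. 45.]
[263 191  15  24] 289 top 37.7 c [557.3  46. ] size [22.7 55.4] ang 1.5 rgb [60. 37. 18.]
[328 217  27  27] 582 top 38.3 c [404.4 100.5] size [49.3 47.2] ang 57.3 rgb [111. 110. 105.]
[246 242  52  19] 591 top 27.4 c [515.1 179.8] size [89.8 23. ] ang 0.0 rgb [63. 38. 18.]
[249 281  52  17] 602 top 26.4 c [478.  262.1] size [22.7 68.1] ang 89.8 rgb [120.  28.  23.]
```

View pics/w4.png

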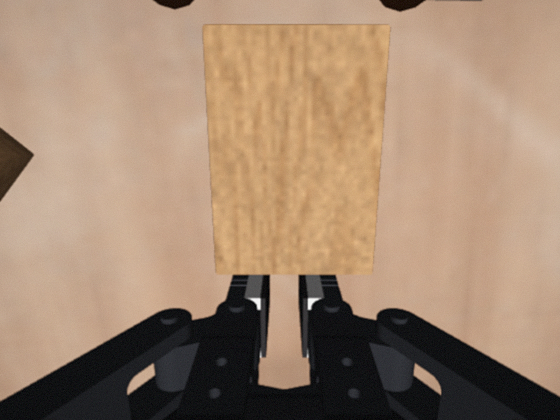

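View pics/side4.png

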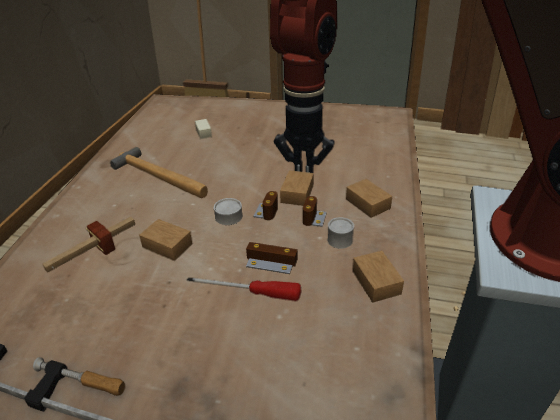

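The wrist picture shows the block square to the tool, with its front edge at row 25, columns 203–389. The cheeks at the top edge are centred near column 288, so the block sits about 2–3 mm to the +x side. With only ±2 mm of clearance, I'll back off and raise to measure it properly.

Call:
arm_command --pt "-1.0 0 0 0 0.72" --pt "-2 0 0 0 0.72" --pt "-2 0 -4 0 0.72" --pt "-2 0 -8 0 0.72" --pt "0 0 -12 0 0.72" --pt "2 0 -15 0 0.72" --pt "4 0 -15 0 0.72" --pt "4 0 -15 0 0.72" --pt "4 0 -15 0 0.72" --pt "4 0 -15 0 0.72"

```text
time: 6.1
eef_pos: [517.9, -45.1, 157.8]
orientation: [-3.141, 0.0, 1.591]
ft_force: [-0.3, 0.4, 0.3]
width: 0.143
```

```bash
python3 - <<'E'
from h import *
s,p,T,W=wcloud(); print(s['time'],s['eef_pos'],s['orientation'])
cv2.imwrite("pics/w5.png",p[:,:,::-1]); np.savez("w5.npz",p=p,T=T,W=W)
H=W[...,2]; ok=(H>20)&(H<45)
k,l,st,_=cv2.connectedComponentsWithStats(ok.astype(np.uint8))
for i in range(1,k):
    if st[i,4]<300: continue
    m=l==i; top=np.percentile(H[m],90)
    q=W[m&(H>top-2)]; r=cv2.minAreaRect(q[:,:2].astype(np.float32))
    print(st[i],top.round(1),np.round(r[0],1),np.round(r[1],1),round(r[2],2))
E
```

```text
6.1 [517.91869284 -45.07351577 157.77266498] [-3.14075949e+00  2.12362520e-04  1.59115283e+00]
[ 85   0  65  17 742] 37.4 [406.4  78.8] [34.1  7.5] 0.97
[ 421    0   89   63 4577] 26.5 [635.4  70.4] [57.  38.4] 1.17
[ 207   25   38   86 2716] 36.1 [476.1  43.1] [53.  22.1] 89.85
[ 327   26   39   86 2721] 36.1 [557.1  44.1] [22.2 53. ] 0.77
[  15  109  137  127 8783] 31.9 [369.3 -31.3] [55.9 80. ] 48.33
[ 250  125   78  108 8078] 31.8 [520.4 -32.7] [55.  79.9] 1.19
```

View pics/w5.png

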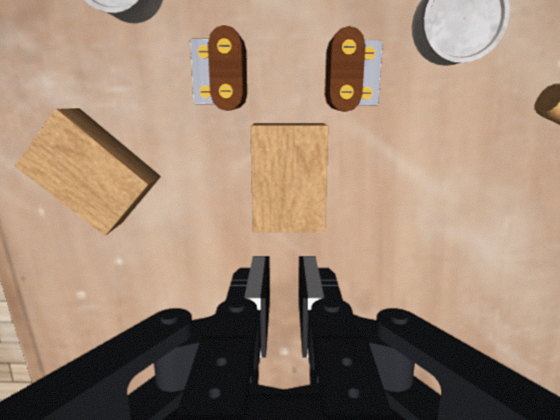

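The wrist picture shows the cheeks at (226,67) and (346,67) and the block at (289,178). The gap middle is at (516.6,43.6) and the block is 2.9 mm off toward +x. I'll nudge it from the +x side.

Call:
arm_command --pt "0.6 3 0 0 0.72" --pt "1.1 6.2 0 0 0.72" --pt "1.1 6.2 4 0 0.72" --pt "1.1 6.2 8 0 0.72" --pt "1.1 6.2 12 0 0.72" --pt "1.1 6.2 14.9 0 0.72" --pt "1.1 6.2 14.9 0 0.72" --pt "1.1 6.2 14.9 0 0.72" --pt "1.1 6.2 14.9 0 0.72" --pt "1.1 6.2 14.9 0 0.72"

```text
time: 6.98
eef_pos: [581.6, -32.5, 11.4]
orientation: [3.138, 0.001, 1.591]
ft_force: [0.7, -0.8, -0.2]
width: 0.144
```

```bash
python3 -c "
from h import *
s,p,T,W=wcloud();s=bot.observe(); print(s['eef_pos'],s['orientation'],s['ft_force'])
cv2.imwrite('pics/w6.png',p[:,:,::-1])
H=W[...,2]; m=(H>24)&(H<40); m[240:]=0
"
```

```text
[581.6268021  -32.40616086  11.44055647] [3.13818183e+00 7.51692220e-04 1.59130500e+00] [-0.38125117 -0.03609308  0.34103053]
```

View pics/w6.png

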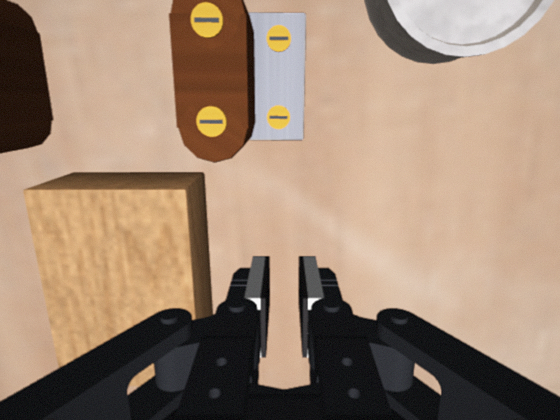

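The block's +x side is at column ~205 and the fingers are clear of it and the cheek. Now the nudge.

Call:
arm_command --pt "0 -0.5 0 0 0.72" --pt "0 -0.9 0 0 0.72" --pt "0 -1.2 0 0 0.72" --pt "0 -1.4 0 0 0.72" --pt "0 -1.4 0 0 0.72" --pt "0 -1.4 0 0 0.72" --pt "0 -1.4 0 0 0.72" --pt "0 -1.4 0 0 0.72"

```text
time: 7.7
eef_pos: [565.9, -32.1, 9.2]
orientation: [-3.141, -0.0, 1.592]
ft_force: [0.1, 0.1, 0.4]
width: 0.142
```

Call:
arm_command --pt "0 -0.1 0 0 0.72" --pt "0 -0.1 0 0 0.72" --pt "0 -0.1 0 0 0.72" --pt "0 1 0 0 0.72" --pt "0 1 -5 0 0.72" --pt "0 1 -9 0 0.72" --pt "0 -2 -13 0 0.72" --pt "-1.2 -4.9 -15 0 0.72" --pt "-1.2 -4.9 -15 0 0.72" --pt "-1.2 -4.9 -15 0 0.72" --pt "-1.2 -4.9 -15 0 0.72" --pt "-1.2 -4.9 -15 0 0.72"

```text
time: 8.7
eef_pos: [517.4, -44.9, 158.1]
orientation: [-3.141, -0.0, 1.591]
ft_force: [0.6, 0.1, -0.6]
width: 0.139
```

```bash
cat > lw.py <<'E'
import sys
from h import *
t=sys.argv[1]
s,p,T,W=wcloud(); print(s['time'],s['eef_pos'],s['orientation'])
cv2.imwrite(f"pics/w{t}.png",p[:,:,::-1])
H=W[...,2]; ok=(H>20)&(H<45)
k,l,st,_=cv2.connectedComponentsWithStats(ok.astype(np.uint8))
for i in range(1,k):
    if st[i,4]<300: continue
    m=l==i; top=np.percentile(H[m],90)
    q=W[m&(H>top-2)]; r=cv2.minAreaRect(q[:,:2].astype(np.float32))
    print(st[i],top.round(1),np.round(r[0],1),np.round(r[1],1),round(r[2],2))
E
python3 lw.py 7
```

```text
8.7 [517.44981196 -44.93545005 158.13271483] [-3.14056556e+00 -4.56411894e-04  1.59149467e+00]
[ 86   0  65  18 769] 37.3 [406.2  79. ] [34.5  7.6] 0.79
[ 421    0   89   63 4610] 26.6 [635.3  70.7] [56.5 38.4] 1.14
[ 208   25   37   86 2700] 36.1 [476.1  43.1] [52.6 22.2] 89.7
[ 328   27   38   85 2717] 36.1 [557.1  44.1] [22.2 52.6] 0.62
[  16  109  137  127 8759] 32.0 [369.4 -31.3] [56.  79.8] 48.47
[ 246  125   78  108 8080] 31.8 [516.6 -33. ] [54.9 79.5] 1.04
```

View pics/w7.png

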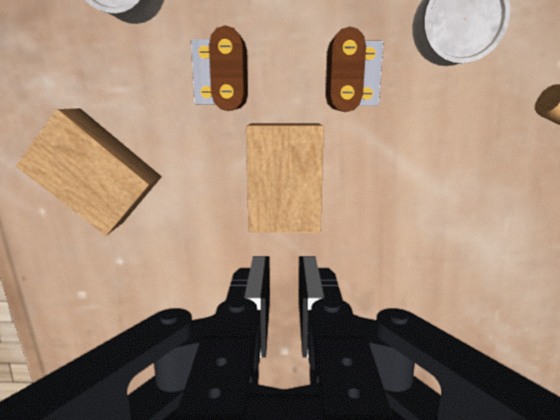

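The block is now within 1 mm of the centre line and within about 0.3° of square. I'll go behind it and push through.

Call:
arm_command --pt "-2.5 0 0 0.5 0.72" --pt "-5 0 0 0.5 0.72" --pt "-5 0 4 0.5 0.72" --pt "-5 0 8 0.5 0.72" --pt "-5 0 12 0.5 0.72" --pt "-5 0 14.9 0.5 0.72" --pt "-5 0 14.9 0.5 0.72" --pt "-5 0 14.9 0.5 0.72" --pt "-5 0 14.9 0.5 0.72" --pt "-5 0 14.9 0.5 0.72"

```text
time: 9.58
eef_pos: [520.0, -95.5, 12.0]
orientation: [3.139, 0.001, 1.583]
ft_force: [-0.2, 0.1, 0.8]
width: 0.137
```

Call:
arm_command --pt "0.5 -0.1 0 0 0.72" --pt "1 -0.1 0 0 0.72" --pt "1.5 -0.1 0 0 0.72" --pt "2 -0.1 0 0 0.72" --pt "2.5 -0.1 0 0 0.72" --pt "3 -0.1 0 0 0.72" --pt "3.5 -0.1 0 0 0.72" --pt "4 -0.1 0 0 0.72" --pt "4.5 -0.1 0 0 0.72" --pt "5 -0.1 0 0 0.72" --pt "5.5 -0.1 0 0 0.72" --pt "5.5 -0.1 0 0 0.72"

```text
time: 10.58
eef_pos: [516.4, -39.0, 10.2]
orientation: [-3.141, -0.001, 1.584]
ft_force: [-0.0, 0.0, -0.6]
width: 0.137
```

```bash
python3 lw.py 8
```

```text
10.5833 [516.36225126 -39.04763086  10.19353235] [-3.14123998e+00 -6.67099173e-04  1.58363390e+00]
[  109     0   270   350 54721] 35.1 [500.    2.8] [108.1  71.9] 88.82
[  377     0    99   146 11826] 35.9 [557.5  37.8] [22.8 40.5] 0.8
[  0 258  30  59 935] 30.7 [414.5 -39.4] [13.3  5.4] 79.18
```

View pics/w8.png

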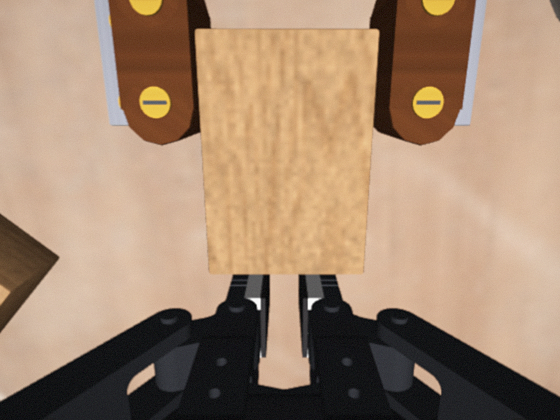

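The block's front end has entered between the cheeks: its edges are at columns 195 and 379, and the cheek screws are symmetric about column 291. Forces are nil, so I'll continue.

Call:
arm_command --pt "0.6 0 0 0 0.72" --pt "1.2 0 0 0 0.72" --pt "1.8 0 0 0 0.72" --pt "2.4 0 0 0 0.72" --pt "3.0 0 0 0 0.72" --pt "3.6 0 0 0 0.72" --pt "4.2 0 0 0 0.72" --pt "4.8 0 0 0 0.72" --pt "5.4 0 0 0 0.72" --pt "6.0 0 0 0 0.72" --pt "6.6 0 0 0 0.72" --pt "6.6 0 0 0 0.72"

```text
time: 11.63
eef_pos: [515.7, 27.0, 10.3]
orientation: [-3.141, -0.001, 1.584]
ft_force: [-0.3, -0.2, -0.2]
width: 0.137
```

```bash
python3 lw.py 9
```

```text
11.6333 [515.66179531  27.00485312  10.28463584] [-3.14144582e+00 -5.00090870e-04  1.58375883e+00]
[  133    28   246   322 52605] 35.0 [499.3  63.7] [ 69.3 100.3] 0.97
[   0   35   33  117 2546] 32.1 [427.7  94.4] [24.9  4.5] 78.67
[546 129  14  77 618] 25.5 [608.5  73.6] [ 2.7 20.8] 11.63
[ 365  175   83  145 9421] 36.0 [557.3  46.6] [22.6 49.3] 0.74
```

View pics/w9.png

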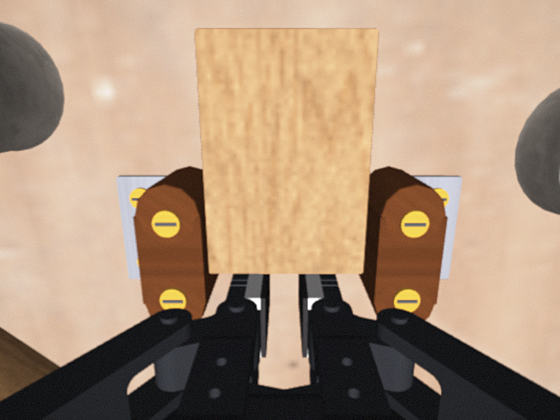

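The block is halfway out between the cheeks and still straight, with no force and the knuckles above the cheeks.

Call:
arm_command --pt "0.5 0 0 0 0.72" --pt "1.0 0 0 0 0.72" --pt "1.5 0 0 0 0.72" --pt "2.0 0 0 0 0.72" --pt "2.5 0 0 0 0.72" --pt "3.0 0 0 0 0.72" --pt "3.5 0 0 0 0.72" --pt "4.0 0 0 0 0.72" --pt "4.4 0 0 0 0.72" --pt "4.6 0 0 0 0.72" --pt "4.6 0 0 0 0.72" --pt "4.6 0 0 0 0.72"

```text
time: 12.68
eef_pos: [515.2, 72.1, 10.3]
orientation: [-3.141, -0.0, 1.583]
ft_force: [-0.2, -0.5, -1.0]
width: 0.14
```

```bash
python3 lw.py 10
```

```text
12.6833 [515.1522751   72.06395267  10.25846961] [-3.14146420e+00 -2.79230424e-04  1.58319347e+00]
[ 144    0  292   12 3100] 25.2 [515.2 169.8] [89.   2.6] 0.73
[  193    27   185   323 43847] 31.8 [514.6 110.9] [ 55.  103.1] 0.72
[   0  157   55  132 4900] 37.0 [425.1  96. ] [37.1 10. ] 78.09
[ 524  224   36  113 2692] 27.1 [612.3  75. ] [10.8 42.9] 12.35
[156 288  59  32 998] 32.5 [477.9  68.3] [ 4.1 16.3] 79.83
[ 362  289   66   33 1023] 32.9 [556.8  68.5] [19.   6.6] 2.62
```

View pics/w10.png

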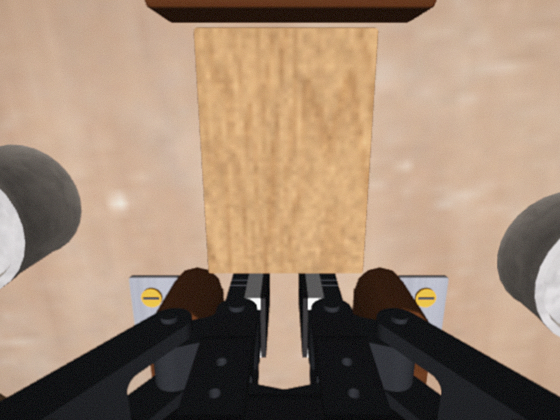

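The front edge (row 28) is about 6 mm short of the bar. Slow final approach.

Call:
arm_command --pt "0.1 0 0 0 0.72" --pt "0.2 0 0 0 0.72" --pt "0.3 0 0 0 0.72" --pt "0.4 0 0 0 0.72" --pt "0.5 0 0 0 0.72" --pt "0.5 0 0 0 0.72" --pt "0.5 0 0 0 0.72"

```text
time: 13.32
eef_pos: [515.2, 77.0, 10.3]
orientation: [-3.142, -0.0, 1.583]
ft_force: [-0.2, -0.4, 0.3]
width: 0.142
```

Call:
arm_command --pt "0.05 0 0 0 0.72" --pt "0.1 0 0 0 0.72" --pt "0.1 0 0 0 0.72" --pt "0.1 0 0 0 0.72"

```text
time: 13.65
eef_pos: [515.2, 77.9, 10.3]
orientation: [-3.142, -0.0, 1.583]
ft_force: [0.9, 0.1, 0.5]
width: 0.139
```

```bash
python3 lw.py 11
```

```text
13.65 [515.15300993  77.87258868  10.31622279] [-3.14157798e+00 -2.57016278e-05  1.58286028e+00]
[  144     0   292   350 52055] 31.7 [514.6 116.4] [ 55.1 102. ] 0.68
[   0  173   57  133 5206] 37.0 [424.5  96.3] [39.8 11.3] 78.67
[ 521  236   39  116 3002] 27.0 [613.   74.7] [12.3 45. ] 12.31
[170 301  41  19 314] 26.9 [480.1  69.3] [1.8 8.7] 64.14
```

View pics/w11.png

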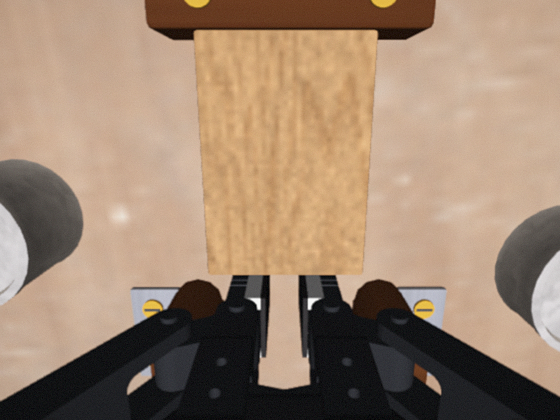

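Call:
arm_command --pt "0.05 0 0 0 0.72" --pt "0.1 0 0 0 0.72" --pt "0.1 0 0 0 0.72"

```text
time: 13.95
eef_pos: [515.2, 78.9, 10.3]
orientation: [3.142, 0.0, 1.583]
ft_force: [-0.0, -0.3, 0.4]
width: 0.137
```

Call:
arm_command --pt "0.05 0 0 0 0.72" --pt "0.1 0 0 0 0.72" --pt "0.1 0 0 0 0.72"

```text
time: 14.2
eef_pos: [515.2, 79.2, 10.4]
orientation: [3.141, 0.002, 1.582]
ft_force: [0.0, -4.2, 0.2]
width: 0.14
```

A 4 N reaction shows the block is against the bar. I'll back off, lift and check.

Call:
arm_command --pt "-0.5 0 0 0 0.72" --pt "-1.2 0 0 0 0.72" --pt "-1.5 0 0 0 0.72" --pt "-1.5 0 -3 0 0.72" --pt "-1.5 0 -7 0 0.72" --pt "-1.5 0 -11 0 0.72" --pt "-1.5 0 -15 0 0.72" --pt "-1.5 0 -16 0 0.72" --pt "-1.5 0 -16 0 0.72" --pt "-1.5 0 -16 0 0.72" --pt "-1.5 0 -16 0 0.72"

```text
time: 15.12
eef_pos: [514.4, 64.7, 168.8]
orientation: [-3.139, -0.0, 1.583]
ft_force: [-0.9, 0.2, -0.0]
width: 0.142
```

```bash
python3 lw.py 12; python3 look.py 13 >/dev/null; python3 m.py 13; python3 -c "from h import *;print(bot.observe()['ft_force'])"
```

```text
15.1167 [514.37229347  64.72864331 168.842041  ] [-3.13934991e+00 -1.77811989e-04  1.58269143e+00]
[   0    0   87   82 5099] 31.8 [336.1 178.3] [55.5 46.5] 33.0
[ 510    0   50   60 2275] 31.4 [691.7 185.2] [31.8 32.5] 76.16
[  224    18   129   145 12623] 31.6 [514.2 128.7] [54.9 79.5] 0.68
[ 103  114   72   67 3744] 37.1 [405.3  99.1] [47.8 47.9] 56.45
[ 404  139   75   73 4210] 26.8 [634.6  79.2] [55.6 56.2] 58.68
[ 221  184   31   70 1866] 36.3 [476.2  43.7] [22.1 53.4] 0.89
[ 324  184   32   70 1885] 36.2 [557.1  44.2] [22.1 53.2] 0.64
[ 513  224   47   43 1263] 31.2 [723.6  23.8] [16.  34.3] 71.03
[  54  247  118   91 5444] 32.0 [368.4 -30.8] [56.4 78.4] 48.62
scene
[225 125  12  11] 109 top 26.4 c [ 831.5 -248.4] size [31.8 64.8] ang 34.7 rgb [179. 180. 162.]
[166 148  51  31] 476 top 31.4 c [ 8.03e+02 -3.00e-01] size [ 19.2 198.7] ang 69.4 rgb [148. 122.  86.]
[233 181  55  56] 1448 top 33.2 c [524.5  97.6] size [ 69.8 161.9] ang 14.4 rgb [118.  95.  69.]
[340 181  42  27] 726 top 32.4 c [371.4 -28. ] size [57.5 83.4] ang 49.2 rgb [137. 115.  85.]
[216 182  26  18] 360 top 2
[... 1188 characters left out ...]
 38. 18.]
[214 198  28  23] 509 top 28.1 c [634.1  81.5] size [53.8 58.4] ang 22.0 rgb [123. 122. 118.]
[ 43 217  92  55] 1282 top 43.0 c [838.9 225.3] size [24.6 58.1] ang 61.9 rgb [92. 68. 46.]
[328 217  27  26] 580 top 38.3 c [405.  101.4] size [47.8 48.9] ang 42.1 rgb [110. 109. 105.]
[139 219  52  36] 1139 top 32.9 c [718.6 192. ] size [57.4 83.5] ang 75.3 rgb [118.  91.  59.]
[352 251  52  45] 1463 top 33.4 c [326.7 194. ] size [57.  83.5] ang 33.6 rgb [120.  92.  60.]
[250 281  51  17] 589 top 26.4 c [480.1 261.9] size [72.6 24.1] ang 0.2 rgb [119.  28.  23.]
[  0 357 124  63] 1885 top 22.0 c [722.1 526.9] size [190.1  73.1] ang 4.3 rgb [81. 72. 61.]
[0.22599715 0.11656289 0.28533496]
```

View pics/w12.png

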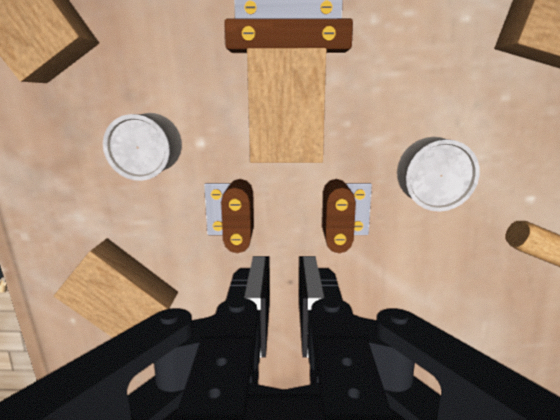

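View pics/side13.png

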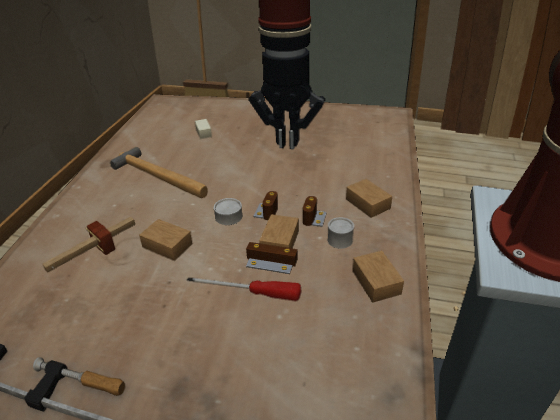

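The block lies flush on the bar: rows 48–162 in the wrist view, gauge y about 84.8 mm, x about -1.4 mm, and about 0° off square. The tins and screwdriver are where they were, and the arm is clear.

```bash
python3 -c "from workcell import bot;print(bot.job_done())"
```

```text
the job is handed in; nothing more can be done
None
```

The block went end first through the gap and now lies square against the stop bar; I handed the job in at about 15 s, and no verdict was reported.

**Pushes:** I used only the outsides of the nearly shut fingers. I pushed the block sideways, squared it from behind, and nudged it back 3–4 mm after a check showed it 2.9 mm off the centre line. I then pushed it through until the bar pushed back with about 4 N, and lifted clear.

**Last checks:**

| Check | Measured | Allowed |
|---|---|---|
| Block y in the gauge frame | about 84.8 mm | 80 to 90 mm |
| Block x in the gauge frame | about -1.4 mm | within 20 mm |
| Block angle to the gauge | under 0.01 rad | below 0.1 rad |
| Tins and screwdriver | within about 3 mm of the start, i.e. measurement noise | within 15 mm |

The block's top is at its normal height, so it lies flat. The wrist force was about zero, with the fingers 169 mm above the bench.

**Disagreement:** the fixed cameras and the wrist camera placed the gauge 1 to 4 mm apart, so I used the wrist measurements for the fit. No other check failed.

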